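# Set the counter hob going under the pan

### The arm

A 7-joint arm with a two-finger parallel gripper is mounted at the origin on the work surface. World frame = base frame: x ahead of the robot, y to its left, z up, the work surface at z = 0. Lengths are in m, angles in rad, forces in N, time in s.
With the tool pointing down it reaches from about 0.425 to 0.925 m from the base axis. Payload 6.8 kg.
Tool frame: the origin (TCP) lies on the centre line of the jaws, within the pads' length; the fingertips stand 11 mm ahead of it and the grasp point (between the pads) lies 8 mm behind it; z points along the fingers, y is the direction in which the jaws open and shut (so a half turn about z gives the same grasp; the last joint's range is limited). The gripper opens to 85 mm and grips with 20 to 120 N. Pads are 22 mm wide; open, the fingers measure 114 mm over their backs; the gripper's body (76 mm by 85 mm) begins 54 mm behind the grasp point. The pads swing forward as they close: fully open they stand 13 mm farther back than shut.
Start: joints at [1.081, 0.477, 0.022, 1.555, -0.011, 1.109, -0.083], TCP at [0.252, -0.626, 0.242] pointing down, gripper open.
Joint ranges: [-2.96, 2.96], [-0.34, 2.1], [-1.41, 1.46], [0.24, 2.44], [-1.37, 4.51], [0.17, 1.92], [-2.96, 2.96]. Speed limits (rad/s): [2.39, 2.39, 3.14, 3.14, 3.14, 3.14, 3.14].

### API

Orientations are given as a rotation vector (axis times angle).
In Python, from bench import r gives the robot as it stands.
- The arm moves only by the tool send_rows, never from a script. Its argument "deltas" is a list of rows, each a list of 7 numbers: the opening, from 0 (shut) to 1 (fully open), then the shift along the tool's x, y, z as a fraction of full scale, then the turn, a rotation vector about the tool's x, y, z as a fraction of full scale. In form: [[hand, x, y, z, ax, ay, az], ...]. A call has 1 to 20 rows; each row is the pose to reach, as a shift and turn from the pose commanded when the call began, along the tool's axes at that moment, turning the shorter way round; what a row does not reach only later rows make up. Full scale, the value 1, is 150 mm for a shift and 180 degrees for a turn. A row lasts 1/12 s, in which the tool goes at most 41.7 mm and 7.16 degrees, less where a joint would pass 70% of its speed; a pose out of reach is approached as far as the arm can. A call with a number of a shift or a turn outside -1 to 1 is refused whole. A call with a gripper value outside its range is refused whole. The fingers move at their own pace and stop on an object; "squeeze" is the grip in N (left out, the last holds). Time passes only in rows, so rows that repeat a pose let the fingers close. It gives the time, the measured TCP pose, the force and the opening at its end, in the units of the state.
- r.get_obs(): the state, without advancing time (a new reading comes with each control period).
- r.grab_frame(name): name is "side" or "top"; returns a dict with "pixels" (400x640x3 uint8, red, green, blue), "camera_matrix" (3x3 intrinsics, pixels), "rvec" (rotation vector, rad) and "tvec" (3), from world to camera coordinates, as OpenCV has them. Camera axes: x right, y down, z forward; pixel columns grow to the right and rows downward; lengths in m; the calibration is good to about 2 mm. A picture is of the moment at which its call begins. There is no depth.
- r.hand_in(): hands the job in, once; it reports no verdict.
The state is a dict: "clock": time; "joints": joint angles; "qvel": joint speeds; "tau": joint torques, N m; "tcp_pos": TCP position; "orientation": TCP orientation; "contact_force": force on the tool from outside, world axes, zero at the start; "moment": the same for the moment, N m; "grip_width": finger opening in m.
Only numpy, scipy, OpenCV 4.12 (cv2) and the standard library are available. Lean on these libraries where they do the work, as an engineer would, in place of code of your own. Each camera call takes 0.05 s, during which the arm holds its last target. There are 200 camera calls.

### The job

Start the counter-top hob under the lidded pan: push the raised, black-marked half of the white power rocker down until it has fully rocked over, then press the blue key fully in so that it stays in, then press the green start button fully down and let it come back up. Press neither the yellow key nor the red stop button at any time, nor blue or green before its turn. It is all done by pushing with the fingertips: leave the pan and the things around the hob standing where they are.

Things in the scene. Friction and masses are not known exactly. Their poses are not given: they have to be found in the camera images.
- hob: Fixed counter-top hob, steel with black glass: 340 (x) by 400 (y) by 70 mm high. Origin: centre of its underside; its -x edge is the front, roughly facing the robot. Five controls stand in a row along its y, 62 mm apart, on the front strip at hob x = -125 mm; their order changes from start to start. Their black bases are 10 to 12 mm high on the 70 mm high top.
- power (a joint): White power rocker, rad: 0 to 0.05 off, 0.40 fully over (on). A see-saw paddle 60 mm long (hob x), 28 wide, two 30 mm halves in a V, pivoting at its middle, 84 mm above the work surface. Off: near half level, far half (towards the pan) raised 0.4 rad. Pushed straight down, that half ends level, face 90 mm above the work surface. About 2 N at the press point, no spring: stays where left.
- power_on_face (a point): Point to press on the raised far half of the power rocker: on its face and centre line, 21 mm from the pivot along that half (9 mm from its far end), at its short black bar mark. As the rocker goes over it sinks about 8 mm and moves about 4 mm towards the hob's back. In any of the row's five places.
- blue (a joint): Blue key's travel in m: 0 out, 0.006 fully in. No spring: friction (about 2.5 N) keeps it where it is left.
- blue_top (a point): Centre of the top of the blue key: round flat cap 28 mm across on a black round base 44 mm across. Pressed straight down; the top starts 22 mm above the hob's top (92 mm above the work surface) and sinks 6 mm, to 4 mm above its base. In any of the row's five places.
- green (a joint): Green start button's travel in m: 0 up, 0.006 fully down. Sprung: 1.5 N to start it, 5 N fully down; comes back up by itself.
- green_top (a point): Centre of the top of the green start button: same size and shape as the blue key. In any of the row's five places.
- yellow (a joint): Yellow key's travel in m, as the blue key's (stays in). Not to be pressed.
- yellow_top (a point): Centre of the top of the yellow key, same size and shape as the blue one. Leave alone. In any of the row's five places.
- red (a joint): Red stop button's travel in m, as the green button's. Not to be pressed.
- red_top (a point): Centre of the top of the red stop button, same size and shape as the green one. Leave alone. In any of the row's five places.
- pan: Steel pan, 190 mm across, with a lid fixed on it, 76 mm high with its black knob, standing loose on the hob's glass behind the controls; a black stick handle, 16 mm thick, reaches 218 mm along its own +y at about 45 mm height. Origin: centre of its underside, 71 mm above the work surface. Leave it.
- oil: Amber oil bottle with a yellow cap, 60 mm across, 190 mm high, standing on the work surface beside the hob's left (+y) edge. Origin: centre of its underside. Leave it.
- spice: Clear spice jar with a red cap, 48 mm across, 85 mm high, on the work surface beside the front of the hob. Origin: centre of its underside. Leave it.
- cup: Steel cup, 72 mm across, 70 mm high, on the work surface beside the front of the hob, on the other side from the spice jar. Origin: centre of its underside. Leave it.

How it is judged:
By the outcome, as a careful person would: the job done as asked, in the order asked, and still so for the second after the job is handed in, with the robot touching nothing.
It also fails if it takes over 43 s, if anything falls off the work surface, if the arm or the gripper's body presses on something with over 40 N, if the wrist force passes 120 N, or if a joint passes its speed limit or range.

## Working session

There is one attempt and no reset: what is moved stays moved. The work goes in short steps, Python scripts to look and compute and a tool call to move; the robot and the scene stay as the last step left them, time stands still between calls to the robot, and variables do not carry over. Pictures are saved under pics/ and viewed, about 8 in all and at most 12, crops included, and the job is handed in when it is done.

Besides the shell and the picture viewer there is one more tool, called after "Request:" as a command line: name --pt "numbers of a row" for each row, then --argument value for the rest. send_rows: Moves the arm, as the interface text tells. Shift numbers are shares of 150 mm and turn numbers shares of 180 degrees, none past 1 either way. Its arguments: {"type":"object","properties":{"deltas":{"type":"array","items":{"type":"array","items":{"type":"number"}}},"squeeze":{"type":"number"}},"required":["deltas"]}

```bash
mkdir -p pics; cat > h.py <<'E'
import numpy as np, cv2
from bench import r
def grab(n,save=None):
    f=r.grab_frame(n)
    if save: cv2.imwrite('pics/'+save,f['pixels'][:,:,::-1])
    return f
def ray(f,uv,z):
    K=np.array(f['camera_matrix']);R=cv2.Rodrigues(np.array(f['rvec'],float))[0];t=np.array(f['tvec']).ravel()
    d=R.T@np.linalg.inv(K)@np.array([uv[0],uv[1],1.]);c=-R.T@t
    return c+d*(z-c[2])/d[2]
def proj(f,p):
    return cv2.projectPoints(np.array(p,float).reshape(-1,3),np.array(f['rvec'],float),np.array(f['tvec'],float),np.array(f['camera_matrix']),None)[0].reshape(-1,2)
E
python3 - <<'E'
from h import *
for n in('top','side'):
    f=grab(n,n+'1.png'); print(n,-cv2.Rodrigues(np.array(f['rvec']))[0].T@np.array(f['tvec']).ravel(),f['camera_matrix'][0])
print(r.get_obs())
E
```

```text
top [0.54089292 0.01994637 0.84507956] [366.92442215   0.         313.92230011]
side [0.12677001 0.56615863 0.82815221] [461.97196941   0.         320.20160894]
{'clock': 0.1, 'joints': array([ 1.0808965 ,  0.47772007,  0.02233041,  1.55634017, -0.01149907,
        1.10929161, -0.08313189]), 'qvel': array([-0.00020481, -0.00092839,  0.00081247, -0.00170683,  0.00138794,
        0.00052662,  0.00108356]), 'tau': array([ 4.39913711e-03, -5.97761893e+01,  1.61424547e+00, -2.81954563e+01,
        1.29027411e-02,  5.02833733e-03,  3.52323866e-05]), 'tcp_pos': array([ 0.25130806, -0.62592581,  0.24142616]), 'orientation': array([-3.08297468e+00, -5.95794012e-01,  6.60027983e-04]), 'contact_force': array([-0.56634682, -0.07426775,  0.43566802]), 'moment': array([-0.03263786,  0.02987774,  0.01187116]), 'grip_width': 0.08570113707238954}
```

View pics/top1.png

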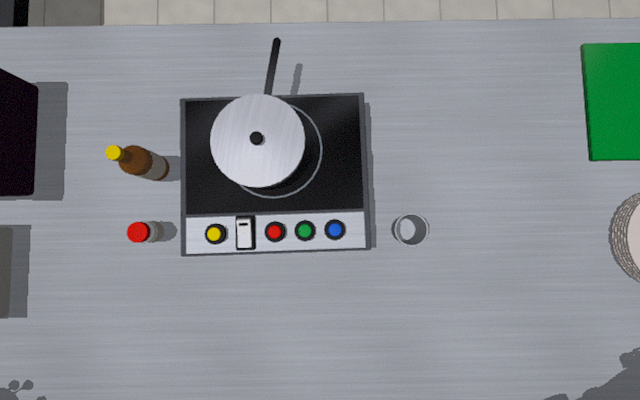

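View pics/side1.png

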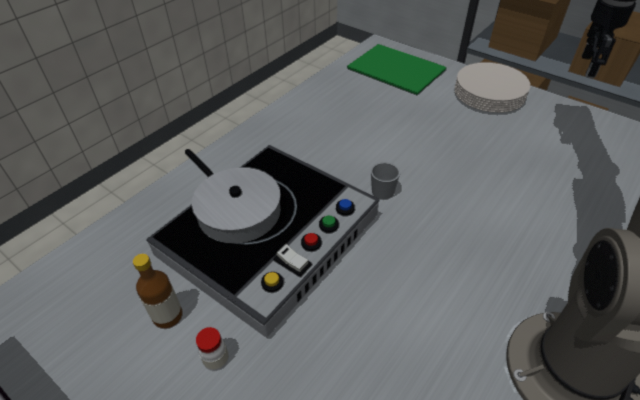

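The hob spans columns 180–370 and rows 93–255 of the top view. From left (+y) to right, the row is yellow (214,233), power (245,232) with its black mark at the top on the pan side, red (274,231), green (305,230) and blue (335,229). The cup is at (410,229) and the spice jar at (138,232).

```bash
python3 - <<'E'
from h import *
from scipy.spatial.transform import Rotation as Ro
boxes={'top':(200,215,350,245),'side':(255,190,360,295)}
hues={'yellow':(20,35),'green':(45,80),'blue':(100,125),'red':(0,8)}
P={}
for n in boxes:
    f=grab(n); x0,y0,x1,y1=boxes[n]; h=cv2.cvtColor(f['pixels'],cv2.COLOR_RGB2HSV)[y0:y1,x0:x1]
    for c,(a,b) in hues.items():
        m=cv2.inRange(h,(a,130,60),(b,255,255)); k,l,s,ce=cv2.connectedComponentsWithStats(m)
        i=1+np.argmax(s[1:,4]); uv=ce[i]+[x0,y0]; P[n,c]=ray(f,uv,.0915); print(n,c,uv.round(1),s[i,4],P[n,c].round(4))
    if n=='top':
        big=cv2.resize(f['pixels'][205:260,195:355,::-1],None,fx=5,fy=5,interpolation=cv2.INTER_CUBIC);cv2.imwrite('pics/crop.png',big)
    h=cv2.cvtColor(f['pixels'],cv2.COLOR_RGB2HSV)
    # hob outline corners for yaw
A={c:(P['top',c]+P['side',c])/2 for c in hues}
u=A['blue']-A['yellow']; print(np.linalg.norm(u)/4,'yaw of hob',np.degrees(np.arctan2(u[0],-u[1])))
for c in A: print(c,A[c].round(4))
pw=A['yellow']+u/4; print('power ctr',pw)
o=r.get_obs(); M=Ro.from_rotvec(o['orientation']).as_matrix(); print(M.round(3))
E
```

```text
top yellow [213.5 233.6] 163 [0.5256 0.224  0.0915]
top green [304.3 230.3] 153 [0.5292 0.0386 0.0915]
top blue [334.5 229.2] 160 [ 0.5305 -0.0232  0.0915]
top red [274.  231.4] 143 [0.528  0.1005 0.0915]
side yellow [271.1 278.5] 169 [0.5261 0.2267 0.0915]
side green [328.4 220. ] 91 [0.5302 0.0399 0.0915]
side blue [344.8 203.7] 103 [ 0.5307 -0.0205  0.0915]
side red [310.4 238.4] 129 [0.5287 0.1032 0.0915]
0.06182023449814211 yaw of hob 1.0977887751901498
yellow [0.5259 0.2254 0.0915]
green [0.5297 0.0392 0.0915]
blue [ 0.5306 -0.0219  0.0915]
red [0.5283 0.1018 0.0915]
power ctr [0.52705695 0.1635523  0.0915    ]
[[ 0.928  0.373 -0.001]
 [ 0.373 -0.928  0.001]
 [-0.    -0.001 -1.   ]]
```

View pics/crop.png

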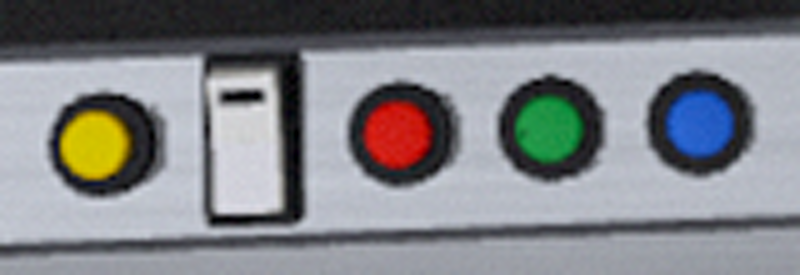

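Request:
send_rows --pt "0 0.2 -0.2 0 0 0 0.04" --pt "0 0.4 -0.4 0 0 0 0.08" --pt "0 0.6 -0.6 0 0 0 0.1156" --pt "0 0.8 -0.8 0 0 0 0.1156" --pt "0 1 -1 0 0 0 0.1156" --pt "0 1 -1 0 0 0 0.1156" --squeeze 20

```text
clock: 0.7
tcp_pos: [0.3391, -0.4236, 0.2421]
orientation: [-3.137, -0.045, -0.002]
contact_force: [1.0, 1.2, -0.5]
grip_width: 0.0126
```

Request:
send_rows --pt "0 0.12 -0.25 0 0 0 0" --pt "0 0.24 -0.5 0 0 0 0" --pt "0 0.36 -0.75 0 0 0 0" --pt "0 0.5 -1 0 0 0 0"

```text
clock: 1.03
tcp_pos: [0.4063, -0.2795, 0.2424]
orientation: [3.141, 0.028, -0.0]
contact_force: [0.5, -0.5, -1.0]
grip_width: -0.0001
```

Request:
send_rows --pt "0 0.12 -0.25 0 0 0 0" --pt "0 0.24 -0.5 0 0 0 0" --pt "0 0.36 -0.75 0 0 0 0" --pt "0 0.5 -1 0 0 0 0"

```text
clock: 1.37
tcp_pos: [0.4781, -0.1291, 0.2425]
orientation: [3.141, 0.029, 0.0]
contact_force: [1.0, -0.6, 0.3]
grip_width: -0.0001
```

Request:
send_rows --pt "0 0.1 -0.25 0 0 0 0" --pt "0 0.2 -0.5 0 0 0 0" --pt "0 0.3 -0.75 0 0 0 0" --pt "0 0.35 -1 0 0 0 0" --pt "0 0.35 -1 0 0 0 0" --pt "0 0.35 -1 0 0 0 0"

```text
clock: 1.87
tcp_pos: [0.5279, 0.0228, 0.2422]
orientation: [-3.141, -0.038, 0.0]
contact_force: [0.0, -1.1, 0.5]
grip_width: 0.0002
```

Request:
send_rows --pt "0 0.035 -0.23 0 0 0 0" --pt "0 0.07 -0.46 0 0 0 0" --pt "0 0.1 -0.7 0 0 0 0" --pt "0 0.137 -0.94 0 0 0 0" --pt "0 0.137 -0.94 0.22 0 0 0" --pt "0 0.137 -0.94 0.44 0 0 0" --pt "0 0.137 -0.94 0.6 0 0 0" --pt "0 0.137 -0.94 0.667 0 0 0" --pt "0 0.137 -0.94 0.667 0 0 0" --pt "0 0.137 -0.94 0.667 0 0 0"

```text
clock: 2.7
tcp_pos: [0.5461, 0.1604, 0.1427]
orientation: [3.141, 0.027, 0.0]
contact_force: [0.3, -0.3, 0.8]
grip_width: -0.0001
```

```bash
python3 - <<'E'
from h import *
o=r.get_obs();print(o['tcp_pos'],o['contact_force'],o['orientation'],o['joints'])
t=grab('top');s=grab('side')
a=cv2.resize(t['pixels'][130:270,180:380],None,fx=2,fy=2);b=cv2.resize(s['pixels'][120:330,180:400],None,fx=1.8,fy=1.8)
H=max(a.shape[0],b.shape[0]);I=np.zeros((H,800,3),np.uint8);I[:a.shape[0],:400]=a;I[:b.shape[0],400:400+b.shape[1]]=b[:, :400]
tip=o['tcp_pos']-[0,0,.011]
p=proj(s,[tip,[tip[0],tip[1],.098]]);print(p,(p-[180,120])*1.8+[400,0])
cv2.imwrite('pics/hover.png',I[:,:,::-1])
E
```

```text
[0.54611755 0.16035555 0.14270272] [ 0.28084616 -0.30206993  0.79912519] [3.14109211e+00 2.67314759e-02 3.67766910e-05] [-0.13487301  0.44183169 -0.33112763  1.88508699  0.18746419  0.84480397
 -2.1152508 ]
[[284.54303559 239.00064552]
 [285.72239851 249.74299963]] [[588.17746406 214.20116193]
 [590.30031732 233.53739934]]
```

View pics/hover.png

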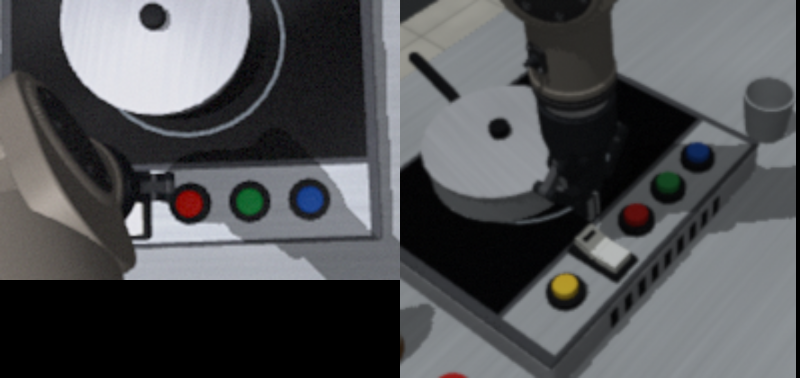

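Request:
send_rows --pt "0 -0.005 -0.022 0.05 0 0 0" --pt "0 -0.005 -0.022 0.1 0 0 0" --pt "0 -0.005 -0.022 0.15 0 0 0" --pt "0 -0.005 -0.022 0.18 0 0 0" --pt "0 -0.005 -0.022 0.2 0 0 0" --pt "0 -0.005 -0.022 0.22 0 0 0" --pt "0 -0.005 -0.022 0.235 0 0 0" --pt "0 -0.005 -0.022 0.25 0 0 0" --pt "0 -0.005 -0.022 0.26 0 0 0" --pt "0 -0.005 -0.022 0.27 0 0 0" --pt "0 -0.005 -0.022 0.27 0 0 0" --pt "0 -0.005 -0.022 0.27 0 0 0"

```text
clock: 3.8
tcp_pos: [0.5447, 0.1647, 0.1018]
orientation: [-3.141, -0.029, 0.0]
contact_force: [0.9, 0.1, 1.3]
grip_width: 0.0002
```

Request:
send_rows --pt "0 0 0 0.003 0 0 0" --pt "0 0 0 0.006 0 0 0" --pt "0 0 0 0.01 0 0 0" --pt "0 0 0 0.01 0 0 0"

```text
clock: 4.13
tcp_pos: [0.545, 0.1648, 0.101]
orientation: [3.141, 0.029, 0.001]
contact_force: [-0.4, -0.6, 8.3]
grip_width: -0.0002
```

Request:
send_rows --pt "0 0 0 0.003 0 0 0" --pt "0 0 0 0.006 0 0 0" --pt "0 0 0 0.006 0 0 0"

```text
clock: 4.38
tcp_pos: [0.545, 0.1648, 0.101]
orientation: [3.141, 0.029, 0.001]
contact_force: [-4.5, -2.6, 15.9]
grip_width: 0.0
```

Request:
send_rows --pt "0 0 0 -0.1 0 0 0" --pt "0 0 0 -0.2 0 0 0" --pt "0 0 0 -0.35 0 0 0" --pt "0 -0.02 0.25 -0.35 0 0 0" --pt "0 -0.05 0.5 -0.35 0 0 0" --pt "0 -0.08 0.75 -0.35 0 0 0" --pt "0 -0.1 1 -0.35 0 0 0" --pt "0 -0.1 1 -0.35 0 0 0" --pt "0 -0.1 1 -0.35 0 0 0"

```text
clock: 5.13
tcp_pos: [0.5315, 0.0114, 0.1513]
orientation: [3.14, 0.021, -0.003]
contact_force: [0.8, 0.0, 0.4]
grip_width: 0.0001
```

```bash
python3 - <<'E'
from h import *
o=r.get_obs();print(o['tcp_pos'],o['contact_force'],o['orientation'])
t=grab('top');s=grab('side')
a=cv2.resize(t['pixels'][200:260,180:380],None,fx=2,fy=2);b=cv2.resize(s['pixels'][170:320,230:380],None,fx=2.6,fy=2.6)
I=np.zeros((400,800,3),np.uint8);I[:a.shape[0],:400]=a;I[:b.shape[0],400:400+b.shape[1]]=b[:, :400]
cv2.imwrite('pics/after1.png',I[:,:,::-1])
E
```

```text
[0.53154787 0.01141343 0.15131298] [0.81455755 0.0102891  0.35349408] [ 3.14036261e+00  2.07897841e-02 -3.03964657e-03]
```

View pics/after1.png

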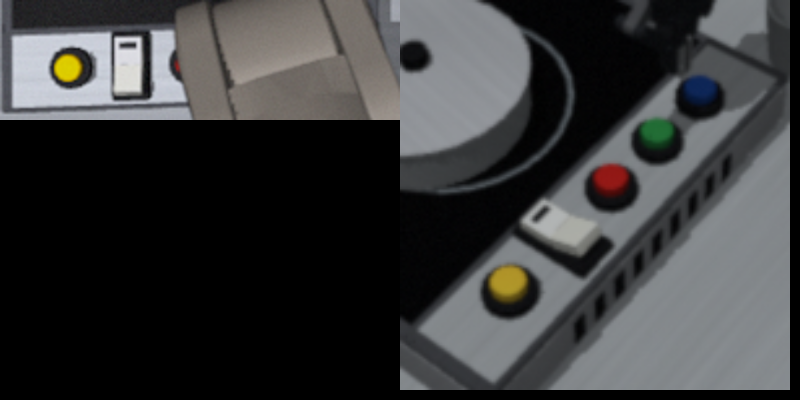

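The side crop shows the white rocker tipped over: its near half, at about (580,235), is now raised and the marked far half is level. Blue is next.

Request:
send_rows --pt "0 -0.006 0.12 0 0 0 0" --pt "0 -0.006 0.225 0 0 0 0" --pt "0 -0.006 0.225 0 0 0 0" --pt "0 -0.006 0.225 0.1 0 0 0" --pt "0 -0.006 0.225 0.2 0 0 0" --pt "0 -0.006 0.225 0.26 0 0 0" --pt "0 -0.006 0.225 0.28 0 0 0" --pt "0 -0.006 0.225 0.28 0 0 0" --pt "0 -0.006 0.225 0.28 0 0 0"

```text
clock: 5.98
tcp_pos: [0.5325, -0.0184, 0.1101]
orientation: [-3.141, -0.031, -0.0]
contact_force: [0.2, -0.3, 0.7]
grip_width: 0.0003
```

Request:
send_rows --pt "0 -0.01 0.023 0 0 0 0" --pt "0 -0.01 0.023 0 0 0 0" --pt "0 -0.01 0.023 0.02 0 0 0" --pt "0 -0.01 0.023 0.04 0 0 0" --pt "0 -0.01 0.023 0.05 0 0 0" --pt "0 -0.01 0.023 0.06 0 0 0" --pt "0 -0.01 0.023 0.07 0 0 0" --pt "0 -0.01 0.023 0.08 0 0 0" --pt "0 -0.01 0.023 0.08 0 0 0" --pt "0 -0.01 0.023 0.08 0 0 0"

```text
clock: 6.82
tcp_pos: [0.5307, -0.0227, 0.0976]
orientation: [-3.141, -0.029, 0.001]
contact_force: [-0.4, 0.1, -0.5]
grip_width: 0.0
```

Request:
send_rows --pt "0 0 0 0.005 0 0 0" --pt "0 0 0 0.01 0 0 0" --pt "0 0 0 0.01 0 0 0" --pt "0 0 0 0.01 0 0 0"

```text
clock: 7.15
tcp_pos: [0.5308, -0.0227, 0.0969]
orientation: [3.141, 0.029, -0.0]
contact_force: [-3.0, 0.2, 7.8]
grip_width: 0.0001
```

Request:
send_rows --pt "0 0 0 0.004 0 0 0" --pt "0 0 0 0.008 0 0 0" --pt "0 0 0 0.008 0 0 0"

```text
clock: 7.4
tcp_pos: [0.5308, -0.0227, 0.0967]
orientation: [3.141, 0.029, -0.0]
contact_force: [-5.9, -0.2, 18.2]
grip_width: -0.0001
```

Request:
send_rows --pt "0 0 0 -0.1 0 0 0" --pt "0 0 0 -0.2 0 0 0" --pt "0 0 0 -0.25 0 0 0" --pt "0 0 -0.2 -0.25 0 0 0" --pt "0 0 -0.41 -0.25 0 0 0" --pt "0 0 -0.41 -0.25 0 0 0" --pt "0 0 -0.41 -0.25 0 0 0"

```text
clock: 7.98
tcp_pos: [0.5295, 0.0411, 0.1326]
orientation: [-3.14, -0.036, -0.0]
contact_force: [0.4, -0.7, -0.2]
grip_width: -0.0
```

```bash
python3 - <<'E'
from h import *
o=r.get_obs();print(o['tcp_pos'],o['contact_force'],o['orientation'])
s=grab('side')
cv2.imwrite('pics/after2.png',cv2.resize(s['pixels'][170:320,230:400],None,fx=4,fy=4,interpolation=2)[:,:,::-1])
E
```

```text
[0.52954177 0.04108687 0.13258321] [ 0.40946145 -0.70545471 -0.15809384] [-3.14044636e+00 -3.58697337e-02 -1.84314779e-04]
```

View pics/after2.png

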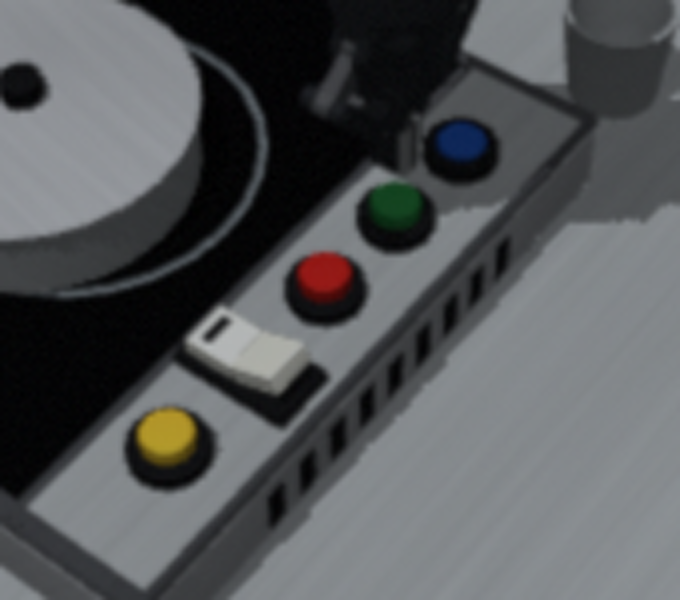

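Blue, at (460,142), now sits low in its base and stays there. Green, red and yellow are still up. Green is next.

Request:
send_rows --pt "0 0 0.008 0.06 0 0 0" --pt "0 0 0.008 0.12 0 0 0" --pt "0 0 0.008 0.16 0 0 0" --pt "0 0 0.008 0.18 0 0 0" --pt "0 0 0.008 0.2 0 0 0" --pt "0 0 0.008 0.21 0 0 0" --pt "0 0 0.008 0.22 0 0 0" --pt "0 0 0.008 0.23 0 0 0" --pt "0 0 0.008 0.235 0 0 0" --pt "0 0 0.008 0.235 0 0 0"

```text
clock: 8.87
tcp_pos: [0.5296, 0.0371, 0.0975]
orientation: [3.141, 0.029, -0.0]
contact_force: [-1.9, -2.2, 4.2]
grip_width: -0.0003
```

Request:
send_rows --pt "0 0 0 0.005 0 0 0" --pt "0 0 0 0.01 0 0 0" --pt "0 0 0 0.01 0 0 0" --pt "0 0 0 0.01 0 0 0"

```text
clock: 9.2
tcp_pos: [0.5298, 0.0372, 0.097]
orientation: [3.141, 0.029, 0.0]
contact_force: [-5.2, -2.8, 13.3]
grip_width: 0.0004
```

Request:
send_rows --pt "0 0 0 0.005 0 0 0" --pt "0 0 0 0.007 0 0 0" --pt "0 0 0 0.007 0 0 0"

```text
clock: 9.45
tcp_pos: [0.5299, 0.0373, 0.0968]
orientation: [3.14, 0.029, 0.001]
contact_force: [-9.8, -4.0, 23.0]
grip_width: 0.0001
```

Request:
send_rows --pt "0 0 0 -0.1 0 0 0" --pt "0 0 0 -0.3 0 0 0" --pt "0 0 0 -0.55 0 0 0" --pt "0 0 0 -0.8 0 0 0" --pt "0 -0.25 0.25 -0.8 0 0 0" --pt "0 -0.5 0.5 -0.8 0 0 0" --pt "0 -0.5 0.75 -0.8 0 0 0" --pt "0 -0.5 1 -0.8 0 0 0" --pt "0 -0.5 1 -0.8 0 0 0"

```text
clock: 10.2
tcp_pos: [0.4564, -0.1202, 0.2152]
orientation: [3.139, 0.018, 0.002]
contact_force: [-0.4, 0.1, -0.2]
grip_width: -0.0
```

Request:
send_rows --pt "0 0 0.25 0 0 0 0" --pt "0 0 0.5 0 0 0 0" --pt "0 0 0.75 0 0 0 0" --pt "0 0 1 0 0 0 0" --pt "0 0 1 0 0 0 0" --pt "0 0 1 0 0 0 0" --pt "0 0 1 0 0 0 0"

```text
clock: 10.78
tcp_pos: [0.4608, -0.2631, 0.2146]
orientation: [-3.141, -0.03, -0.001]
contact_force: [-0.2, -0.4, -0.1]
grip_width: -0.0002
```

```bash
python3 - <<'E'
from h import *
o=r.get_obs();print(o['tcp_pos'],o['contact_force'],o['clock'])
s=grab('side');t=grab('top')
a=cv2.resize(t['pixels'][30:270,90:440],(400,274));b=cv2.resize(s['pixels'][150:380,130:410],None,fx=1.42,fy=1.42)
c=cv2.resize(s['pixels'][190:300,250:380],(400,338),interpolation=2)
I=np.zeros((600,800,3),np.uint8);I[:274,:400]=a;I[:b.shape[0],400:400+b.shape[1]]=b[:,:400];I[274:,:400]=c[:326]
cv2.imwrite('pics/after3.png',I[:,:,::-1])
E
```

```text
[ 0.46084413 -0.26311776  0.2146019 ] [-0.2330408  -0.39651648 -0.11350897] 10.7833
```

View pics/after3.png

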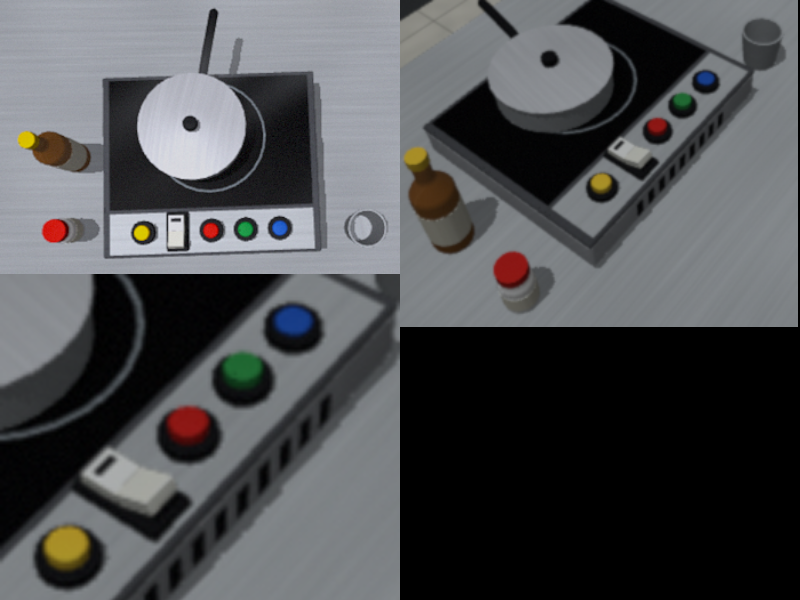

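The rocker is over and blue is in. Green has come back up, and red and yellow are still up. The pan, bottle, jar and cup look unmoved, and the arm is clear, so I'm handing in.

```bash
python3 -c "
from bench import r
print(r.hand_in())"
```

```text
the job is handed in; nothing more can be done
None
```

The hob was started in the order asked, and I handed the job in at about 10.9 s of the 43 s allowed. With the fingers shut, I pushed each control straight down to its stop:

| Control | TCP height at stop | Expected height | Force at stop |
|---|---|---|---|
| Power rocker | 0.101 m | 0.101 m | about 16 N |
| Blue key | 0.0967 m | 0.097 m | about 18 N |
| Green button | 0.0968 m | 0.097 m | about 23 N |

- **Last pictures:** the rocker is over, blue is down in its base, and green is back up. Yellow and red were not pressed. The pan, bottle, jar and cup look unmoved by eye; I did not measure their positions again.
- **Robot at hand-in:** it was clear of everything, with the contact force near zero.
- **Disagreements:** the two cameras differed by 1–3 mm in y on the controls, so I used their mean. One force reading of about -0.5 N just before blue reached its stop looked odd. The stop reading and the picture then showed blue fully in. No check failed.

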